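# Gauge the lane between two guide rails

## Robot

A 6-joint arm with a two-finger parallel gripper is mounted at the origin on a cart in front of the work surface, level with it; the furniture and walls round the work are solid. World frame = base frame: x ahead of the robot, y to its left, z up, the work surface at z = 0. Lengths are in m, angles in rad, forces in N, time in s.
With the tool pointing down it reaches from about 0.2 to 0.875 m from the base axis. Payload 3.4 kg.
Tool frame: the origin (TCP) lies between the finger pads; the fingertips stand 25 mm ahead of it and the grasp point (between the pads) lies 6 mm ahead of it (r.nose_length is the z of the fingertips in the tool frame, in m); z points along the fingers, x is the direction in which the jaws open and shut, and the axes are right-handed (so a half turn about z gives the same grasp; the last joint's range is limited). The gripper opens to 94 mm and grips with 3 to 60 N. Pads are 16 mm wide; open, the fingers measure 119 mm over their backs; the gripper's body (75 mm by 177 mm) begins 78 mm behind the grasp point.
Start: joints at [0.992, 0.276, 1.505, -0, 1.361, -0.121], TCP at [0.254, 0.516, 0.23] pointing down, gripper open.
Joint ranges: [-2.89, 2.89], [-0.75, 2.08], [0.22, 2.7], [-1.18, 4.32], [0.11, 2.71], [-2.7, 2.7]. Speed limits (rad/s): [2.57, 2.57, 3.14, 3.14, 3.14, 3.14].

## Interface

Orientations are given as a unit quaternion [w, x, y, z].
In Python, from plant import r, gripper_to, inverse_kinematics, vision, models, telemetry gives the robot as it stands. Calls block until the motion is done:
- r.move_to(position, orientation): joint-space move of the TCP to a pose.
- r.move_l(position, rot=None, vel=0.15, guard=None): straight line of the TCP; rot=None keeps the orientation; vel is the mean speed in m/s. With guard (N) it stops when the force on the tool has changed by that much, and returns True; else False.
- r.movej(angles): joint-space move.
- gripper_to(opening, f_grip=None): finger opening in m; f_grip is the grip in N (None keeps the last); returns when the fingers have stopped.
- r.hold(seconds).
- inverse_kinematics(position, orientation): joint angles nearest the present ones, or None.
- vision.snapshot(name): name is "scene" or "top" or "wrist"; returns the picture (400x640x3 uint8, red, green, blue); there is no depth.
- vision.get_calibration(name): a dict with "fx", "fy", "cx", "cy" (pixels), "position" and "orientation" of the camera in the world. Camera axes: x right, y down, z forward; pixel columns grow to the right and rows downward; lengths in m; the calibration is good to about 2 mm. A picture is of the moment at which its call begins: read the wrist's pose just before it. get_calibration takes no time and is no camera call; for the wrist camera it gives the pose at the moment of the call.
A pose or a line that the arm cannot do raises r.PlanningError and nothing moves.
- r.sign_off(): hands the job in, once; it reports no verdict.
Trained networks look in the newest picture that a camera, given by its name, has taken for a name from the list of things; names that differ only in an ending like _2 or _b are one class to them, and where a whole thing is asked for, a point or a joint stands for the part that bears it (a point fixed in the world has none). Each returns a list of dicts, best first, with "score" (0 to 1); they miss things now and then, are a little off and sometimes report something else, mostly with a low value. They report only what shows in the picture. A call takes as long as a camera call. They do not tell look-alikes from the thing itself.
- models.boxes_of(thing, camera): "at" ([x, y, z] in m, in world coordinates, good to about 4 mm: the middle of the surface that is visible of it).
- models.regions_of(thing, camera): "pixels" (400x640 bool, what is visible of it).
- models.mark_of(thing, camera): "at" ([x, y, z] in m, in world coordinates, good to about 4 mm: a listed point, or the origin of a listed thing).
Readings, each from a call of its own:
- telemetry.current_t(): time.
- telemetry.current_joints(): joint angles.
- telemetry.current_dq(): joint speeds.
- telemetry.current_joint_efforts(): joint torques, N m.
- telemetry.current_ee_pos(): TCP position.
- telemetry.current_tool_rot(): TCP orientation.
- telemetry.current_wrist_force(): force on the tool from outside, world axes, zero at the start.
- telemetry.current_torque(): the same for the moment, N m.
- telemetry.current_opening(): finger opening in m.
Only numpy, scipy, OpenCV 4.12 (cv2) and the standard library are available. Lean on these libraries where they do the work, as an engineer would, in place of code of your own. Each camera call takes 0.05 s, during which the arm holds its last target.

## Task

Find out how wide the lane between the two guide rails is with the three setting gauges: stand the thickest gauge that goes down between the rails in the lane, upright on the worktop, lengthwise and about midway along the rails, and let go of it. Leave the other two gauges standing upright on the worktop, well clear of the rails.

Things in the scene. Friction and masses are not known exactly. Their poses are not given: they have to be found in the camera images.
- rail_right: right-hand (-y) grey painted steel guide rail, fixed, 130 mm long, 39 wide, 37 high: upright inner wall 25 mm high, above it a lip flared 10 mm outward, a low screw flange outside. Origin at the foot of its inner face, mid-length, worktop height; x along the rail, y across the lane, towards the other rail, z up. Parallel to and level with the other rail; empty lane 20 to 58 mm wide between them, its floor the worktop
- rail_left: left-hand (+y) grey painted steel guide rail, fixed, 130 mm long, 39 wide, 37 high: upright inner wall 25 mm high, above it a lip flared 10 mm outward, a low screw flange outside. Origin at the foot of its inner face, mid-length, worktop height; x along the rail, y across the lane, away from the other rail, z up. 
- gauge_thin: thinnest setting gauge, plain wooden block 60 long x 16 thick x 50 mm high with a black upright grip on top (40 long x 14 thick x 39 mm high, overall height 89 mm, same on all three gauges); stands loose on the worktop. Origin at the centre of its underside; x along its length, y through its thickness (16 mm), z up
- gauge_middle: middle setting gauge, plain wooden block 60 long x 30 thick x 50 mm high with a black upright grip on top (40 long x 14 thick x 39 mm high, overall height 89 mm, same on all three gauges); stands loose on the worktop. Origin at the centre of its underside; x along its length, y through its thickness (30 mm), z up
- gauge_thick: thickest setting gauge, plain wooden block 60 long x 44 thick x 50 mm high with a black upright grip on top (40 long x 14 thick x 39 mm high, overall height 89 mm, same on all three gauges); stands loose on the worktop. Origin at the centre of its underside; x along its length, y through its thickness (44 mm), z up
Things that resemble listed ones, but are neither listed nor needed, are in the scene too. Leave any green look-alike of the gauge_thick alone.

How it is judged:
By the outcome, as a careful person would: the job done as asked, in the order asked, and still so for the second after the job is handed in, with the robot touching nothing.
It also fails if it takes over 48 s, if anything falls off the work surface, if the arm or the gripper's body presses on something with over 40 N, if the wrist force passes 120 N, or if a joint passes its speed limit or range.

## Working session

There is one attempt and no reset: what is moved stays moved. The work goes in short steps, each a Python script; the robot and the scene stay as the last script left them, time stands still between calls to the robot, and variables do not carry over. Pictures are saved under pics/ and viewed, and the job is handed in when it is done.

```bash
ls; mkdir -p pics; python3 - <<'E'
from plant import r, vision, models, telemetry
import cv2
for n in ("scene","top"):
    im=vision.snapshot(n); cv2.imwrite(f"pics/{n}0.png",im[:,:,::-1])
    c=vision.get_calibration(n); print(n,c)
    for t in ("rail_right","rail_left","gauge_thin","gauge_middle","gauge_thick"):
        print(t,[(d["at"].round(3) if hasattr(d["at"],"round") else d["at"],round(d["score"],2)) for d in models.mark_of(t,n)])
print(telemetry.current_t())
E
```

```text
pics
scene {'fx': 484.90874792143995, 'fy': 484.90874792143995, 'cx': 317.9430628102045, 'cy': 203.88655489936357, 'position': array([-0.11421985, -0.6802824 ,  0.86493115]), 'orientation': array([-0.36299697,  0.84694438, -0.35840076,  0.149891  ])}
rail_right [([0.5259, 0.1553, -0.0026], 0.77)]
rail_left [([0.5345, 0.1954, 0.0004], 0.94)]
gauge_thin [([0.5801, -0.1185, -0.0004], 0.67)]
gauge_middle [([0.4629, -0.0292, -0.0013], 0.65)]
gauge_thick [([0.54, -0.2062, -0.0004], 0.81), ([0.4411, -0.2024, 0.0017], 0.66), ([0.4418, -0.3209, 0.0022], 0.66), ([0.5798, -0.1207, -0.0006], 0.24)]
top {'fx': 376.58645481986105, 'fy': 376.58645481986105, 'cx': 324.54786973991014, 'cy': 200.65259539789068, 'position': array([ 0.32795854, -0.06793531,  0.96799805]), 'orientation': array([ 0.06426481, -0.6989124 ,  0.70933515, -0.06507787])}
rail_right [([0.5263, 0.1521, 0.0055], 0.95)]
rail_left []
gauge_thin [([0.581, -0.127, -0.0006], 0.72)]
gauge_middle [([0.4647, -0.034, 0.0037], 0.69), ([0.5375, 0.1991, 0.0017], 0.29)]
gauge_thick [([0.5333, -0.2019, 0.0033], 0.85), ([0.4381, -0.3206, -0.0011], 0.74), ([0.433, -0.2054, -0.0031], 0.73)]
0.6
```

View pics/scene0.png

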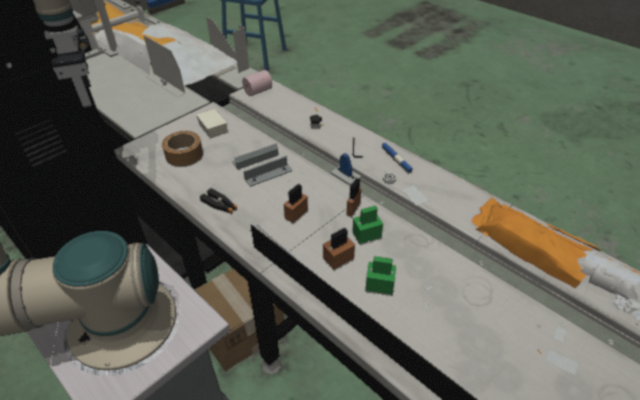

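View pics/top0.png

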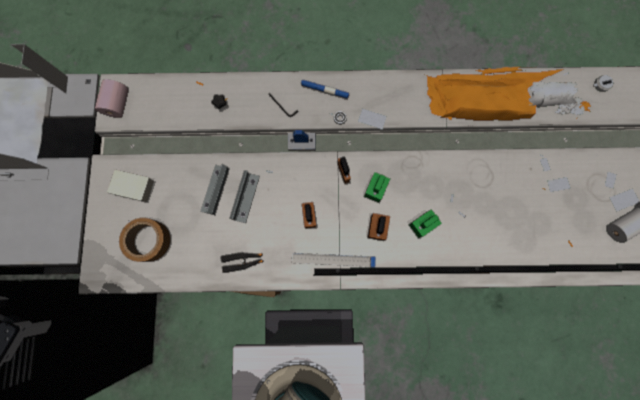

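The scene picture shows brown gauges with black grips: thin at (355,193), middle at (296,203) and thick at (340,247). The green look-alikes are at (368,222) and (381,275), and the rails are near (262,165). Next is a close look with the wrist camera.

```bash
cat > h.py <<'E'
from plant import r, gripper_to, inverse_kinematics, vision, models, telemetry
import numpy as np, cv2
from scipy.spatial.transform import Rotation as R
def q(R_): x,y,z,w=R_.as_quat(); return [w,x,y,z]
def rot(wxyz): return R.from_quat([wxyz[1],wxyz[2],wxyz[3],wxyz[0]])
def down(yaw): # tool z down, tool x (jaw) at world angle yaw
    return q(R.from_euler('z',yaw)*R.from_euler('x',np.pi))
def shot(n,f):
    c=vision.get_calibration(n); im=vision.snapshot(n); cv2.imwrite(f"pics/{f}.png",im[:,:,::-1]); return c,im
def unproj(c,uv,z):
    d=rot(c["orientation"]).apply([(uv[0]-c["cx"])/c["fx"],(uv[1]-c["cy"])/c["fy"],1]); p=np.array(c["position"])
    return p+d*(z-p[2])/d[2]
def proj(c,P):
    p=rot(c["orientation"]).inv().apply(np.asarray(P)-c["position"]); return np.stack([c["fx"]*p[...,0]/p[...,2]+c["cx"],c["fy"]*p[...,1]/p[...,2]+c["cy"]],-1)
E
python3 - <<'E'
from h import *
c=vision.get_calibration("wrist"); T=rot(telemetry.current_tool_rot()); p=np.array(telemetry.current_ee_pos())
off=T.inv().apply(c["position"]-p); print(p,T.as_matrix().round(3),off, (T.inv()*rot(c["orientation"])).as_matrix().round(3), c["fx"])
for yaw in (0,np.pi/2,-np.pi/2,np.pi):
    for P in ([.53,.175,.25],[.44,-.2,.15],[.46,-.03,.15]):
        print(yaw,P,inverse_kinematics(P,down(yaw)))
E
```

```text
[0.25412955 0.51581245 0.23049532] [[ 0.442  0.897  0.   ]
 [ 0.897 -0.442  0.   ]
 [ 0.    -0.    -1.   ]] [ 0.00072523 -0.0698582  -0.15398353] [[ 1.    -0.     0.001]
 [ 0.     0.97   0.243]
 [-0.001 -0.243  0.97 ]] 290.19567332567334
0 [0.53, 0.175, 0.25] [ 1.94254437e-01  2.40128963e-01  1.50641667e+00 -4.44089210e-16
  1.39504703e+00  1.94254437e-01]
0 [0.44, -0.2, 0.15] [-5.70715171e-01  2.01455744e-01  1.82183388e+00 -4.44089210e-16
  1.11830303e+00 -5.70715171e-01]
0 [0.46, -0.03, 0.15] [-2.16249488e-01  1.69105872e-01  1.86487390e+00 -4.44089210e-16
  1.10761288e+00 -2.16249488e-01]
1.5707963267948966 [0.53, 0.175, 0.25] [ 1.94254437e-01  2.40128963e-01  1.50641667e+00 -4.44089210e-16
  1.39504703e+00 -1.37654189e+00]
1.5707963267948966 [0.44, -0.2, 0.15] [-0.57071517  0.20145574  1.82183388  0.          1.11830303 -2.1415115 ]
1.5707963267948966 [0.46, -0.03, 0.15] [-0.21624949  0.16910587  1.8648739   0.          1.10761288 -1.78704582]
-1.5707963267948966 [0.53, 0.175, 0.25] [0.19425444 0.24012896 1.50641667 0.         1.39504703 1.76505076]
-1.5707963267948966 [0.44, -0.2, 0.15] [-5.70715171e-01  2.01455744e-01  1.82183388e+00 -4.44089210e-16
  1.11830303e+00  1.00008116e+00]
-1.5707963267948966 [0.46, -0.03, 0.15] [-2.16249488e-01  1.69105872e-01  1.86487390e+00 -4.44089210e-16
  1.10761288e+00  1.35454684e+00]
3.141592653589793 [0.53, 0.175, 0.25] None
3.141592653589793 [0.44, -0.2, 0.15] [-0.57071517  0.20145574  1.82183388  0.          1.11830303  2.57087748]
3.141592653589793 [0.46, -0.03, 0.15] None
```

```bash
python3 - <<'E'
from h import *
r.move_to([.53,.175,.15],down(np.deg2rad(78)))
c,im=shot("wrist","w1"); print(telemetry.current_t(),c["position"])
for t in ("rail_right","rail_left"):
    print(t,[(d["at"],d["score"]) for d in models.mark_of(t,"wrist")])
cv2.imwrite("pics/top_crop.png",cv2.resize(cv2.imread("pics/top0.png")[140:280,180:460],None,fx=2.8,fy=2.8,interpolation=cv2.INTER_CUBIC))
E
```

```text
2.2833 [0.4617314  0.19077124 0.30419494]
rail_right [([0.5272, 0.155, -0.0026], 0.55)]
rail_left [([0.5368, 0.1983, -0.0007], 0.75)]
```

View pics/w1.png

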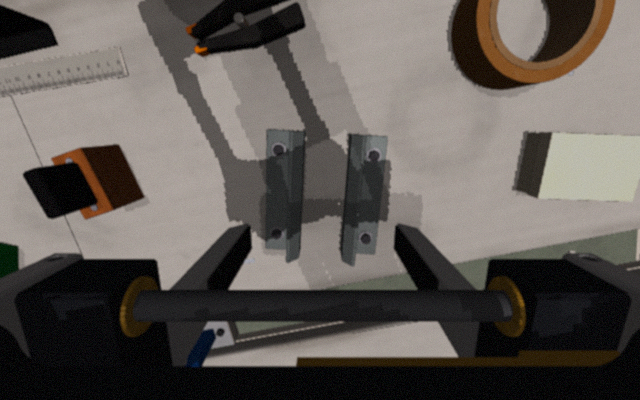

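View pics/top_crop.png

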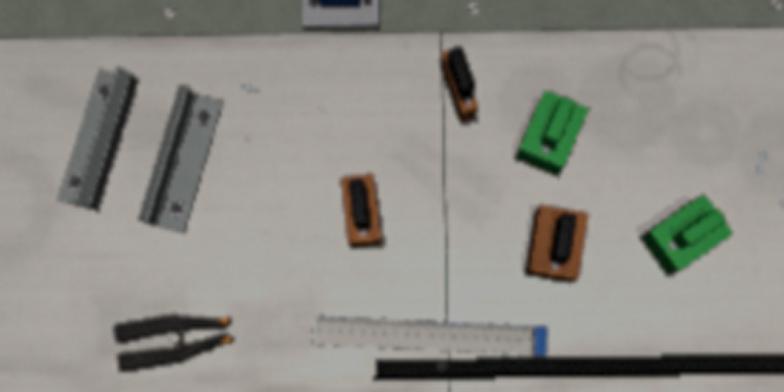

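```bash
python3 - <<'E'
import cv2
cv2.imwrite("pics/w1c.png",cv2.resize(cv2.imread("pics/w1.png")[115:275,240:410],None,fx=3.7,fy=3.7,interpolation=cv2.INTER_CUBIC))
E
```

```text
(no output)
```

View pics/w1c.png

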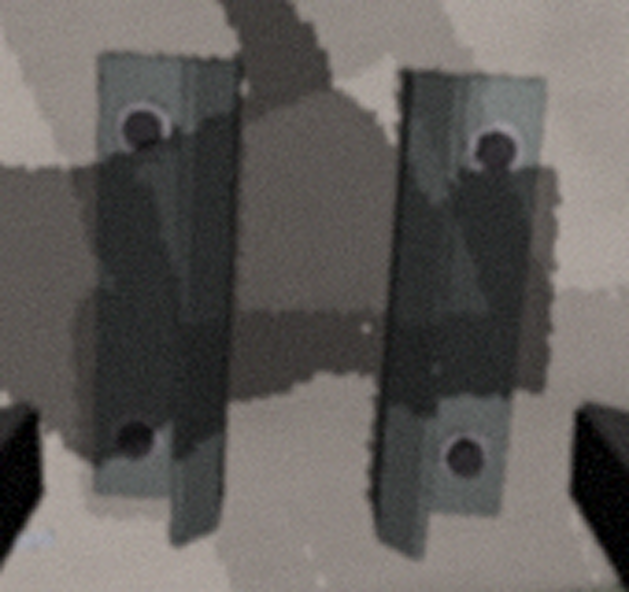

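```bash
python3 - <<'E'
from h import *
# recompute calib as now (arm unmoved)
c=vision.get_calibration("wrist")
f=lambda x,y:(240+(x+.5)/3.7-.5,115+(y+.5)/3.7-.5)
for z in (0,.025):
  print("z",z)
  R_=[unproj(c,f(*p),z)[:2] for p in ((242,70),(239,200),(233,350),(222,520))]
  L_=[unproj(c,f(*p),z)[:2] for p in ((401,75),(392,220),(385,320),(375,480))]
  for P in (R_,L_):
    d=P[-1]-P[0]; print(np.round(P,4).tolist(),np.rad2deg(np.arctan2(d[1],d[0])))
  d=(R_[-1]-R_[0]);d/=np.linalg.norm(d);n=np.array([-d[1],d[0]])
  print("width",[round(float((l-R_[0])@n),4) for l in L_])
for nm,p in dict(Ro1=(98,55),Ro2=(93,495),Lo1=(546,77),Lo2=(498,515)).items(): print(nm,unproj(c,f(*p),.003)[:2].round(4))
E
```

```text
z 0
[[0.465, 0.1725], [0.5, 0.1637], [0.5429, 0.1521], [0.5951, 0.1367]] -15.36177459670588
[[0.4754, 0.2152], [0.5146, 0.2052], [0.5432, 0.1976], [0.5919, 0.1852]] -14.455699044170975
width [0.044, 0.0447, 0.045, 0.0459]
z 0.025
[[0.4647, 0.174], [0.4968, 0.1659], [0.5362, 0.1553], [0.5842, 0.1412]] -15.36177459670586
[[0.4743, 0.2132], [0.5103, 0.204], [0.5365, 0.1971], [0.5812, 0.1856]] -14.455699044170995
width [0.0404, 0.041, 0.0413, 0.0421]
Ro1 [0.4529 0.1351]
Ro2 [0.5778 0.101 ]
Lo1 [0.484  0.2538]
Lo2 [0.6096 0.2196]
```

Edge fits give a lane of about 44.5 mm at yaw -15°, which is borderline for the 44 mm gauge. I'll take two closer views, half a turn apart, to cancel the camera bias.

```bash
python3 - <<'E'
from h import *
import pickle
a=np.deg2rad(-15.2); d=np.array([np.cos(a),np.sin(a)]); C=np.array([.531,.1775])
out=[]
for k,(yaw,s) in enumerate(((a+np.pi/2,1),(a-np.pi/2,-1))):
    p=C+s*.02*d
    r.move_to([p[0],p[1],.11],down(yaw)); r.hold(.2)
    c,im=shot("wrist",f"v{k}"); out.append((c,im))
    P=proj(c,np.array([[*C,0.]]))[0]; print(P)
pickle.dump(out,open("v.pkl","wb")); print(telemetry.current_t())
ims=[cv2.resize(o[1][70:270,200:440,::-1],None,fx=2.9,fy=2.9,interpolation=cv2.INTER_CUBIC) for o in out]
for k in (0,1): cv2.imwrite(f"pics/v{k}c.png",ims[k])
E
```

```text
[320.94886262 181.61231169]
[323.37986608 183.13989744]
5.8583
```

View pics/v0c.png

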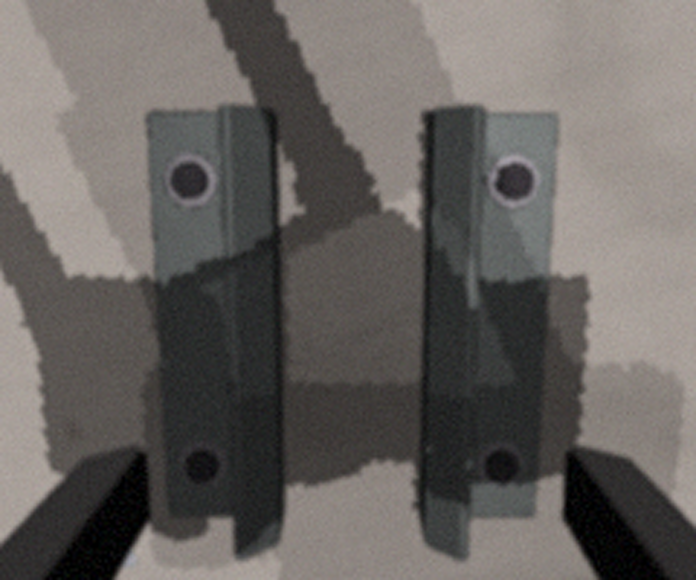

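View pics/v1c.png

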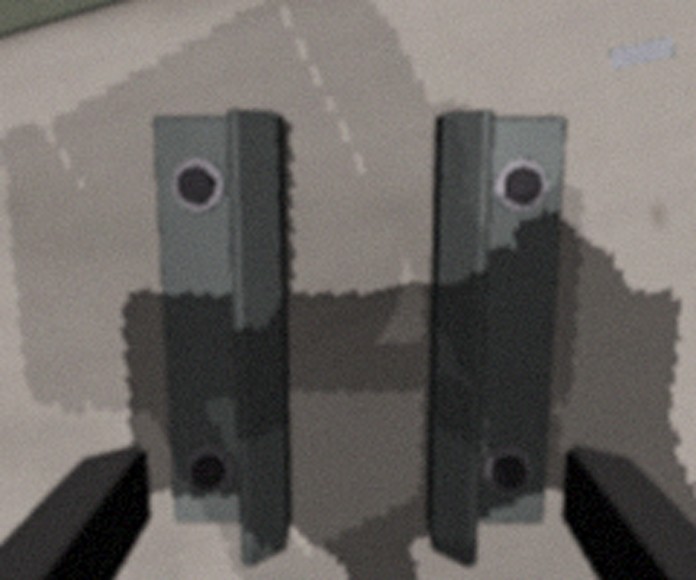

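```bash
python3 - <<'E'
import cv2,pickle,numpy as np
o=pickle.load(open("v.pkl","rb"))
for k in (0,1):
    im=o[k][1][100:270,285:355,::-1].astype(float)
    im=np.clip((im/255)**.6*255,0,255).astype(np.uint8)
    a=cv2.resize(im[:60],None,fx=9,fy=9,interpolation=cv2.INTER_NEAREST)
    cv2.imwrite(f"pics/z{k}.png",a)
    g=o[k][1].mean(2)
    for v in (112,120,140,160,180,200,220,240):
        print(k,v,"L",g[v-1:v+2,288:306].mean(0).astype(int),"R",g[v-1:v+2,338:356].mean(0).astype(int))
E
```

```text
0 112 L [68 68 63 50 36 25 21 36 57 60 63 62 62 63 62 62 61 63] R [131 133 135 132 134 139 125 102  65  37  22  36  53  60  58  60  61  61]
0 120 L [66 70 68 70 61 37 29 61 86 76 62 61 58 59 62 61 60 62] R [133 136 137 136 136 133 120  86  55  36  26  40  57  62  60  62  61  58]
0 140 L [ 66  65  68  64  60  49  35  45  91 126 136 139 137 125 104  88  85  74] R [160 157 159 159 159 158 137 102  64  39  28  44  59  64  61  60  59  59]
0 160 L [41 39 42 41 43 37 30 25 34 56 67 77 84 85 81 86 81 84] R [85 86 83 84 84 85 87 75 50 22 29 42 43 45 42 43 51 64]
0 180 L [43 41 41 44 42 40 33 27 32 50 60 69 78 81 79 82 82 83] R [83 84 81 86 82 83 79 63 40 27 36 43 41 44 44 43 41 43]
0 200 L [43 41 42 41 43 41 38 29 25 38 56 63 71 76 73 72 71 71] R [82 78 79 77 80 75 65 46 26 28 44 45 44 43 44 44 47 44]
0 220 L [32 32 33 32 35 33 31 29 24 37 54 58 59 58 56 57 58 56] R [57 57 57 60 60 60 51 31 24 28 36 33 35 29 33 32 34 34]
0 240 L [ 32  35  34  34  34  32  34  31  27  51  87 127 138 135 135 135 134 135] R [137 133 136 136 123  83  47  26  34  54  50  41  39  38  37  36  34  35]
1 112 L [ 61  62
[... 403 characters left out ...]
2 127 124 124 126 123 112  68  34  38  61  65  67  65]
1 160 L [ 62  62  61  60  60  59  63  58  43  29  29  49  80 111 125 128 129 126] R [130 134 135 129 123 120 123 119 122 112  89  49  31  48  62  64  66  64]
1 180 L [59 60 61 59 53 39 32 36 33 27 29 45 60 62 62 61 61 60] R [83 78 80 79 82 83 80 74 66 51 36 22 25 29 34 34 32 35]
1 200 L [32 35 35 34 32 38 33 34 29 26 25 40 57 65 62 61 63 61] R [60 58 60 60 62 60 62 61 57 47 32 24 32 36 36 36 35 38]
1 220 L [32 39 37 41 41 45 45 44 45 39 30 40 69 82 84 86 82 88] R [85 87 84 85 84 87 83 76 61 44 27 30 39 42 43 41 43 41]
1 240 L [44 42 47 44 42 45 43 44 45 42 30 32 53 79 87 85 85 86] R [86 85 83 82 76 75 68 60 54 33 24 33 41 41 44 41 43 40]
```

View pics/z0.png

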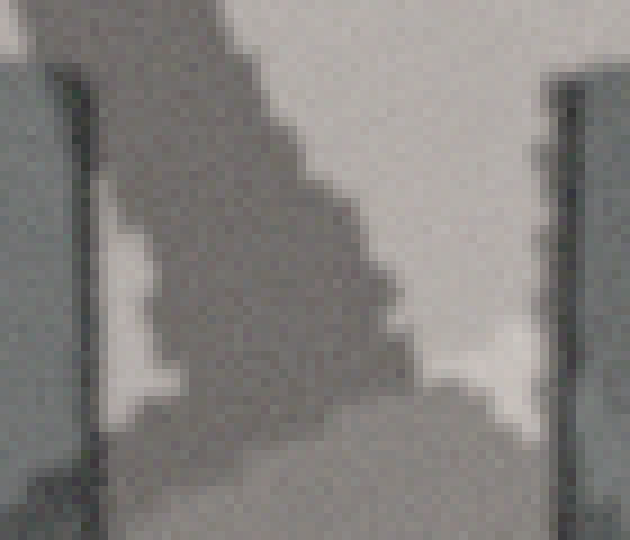

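View pics/z1.png

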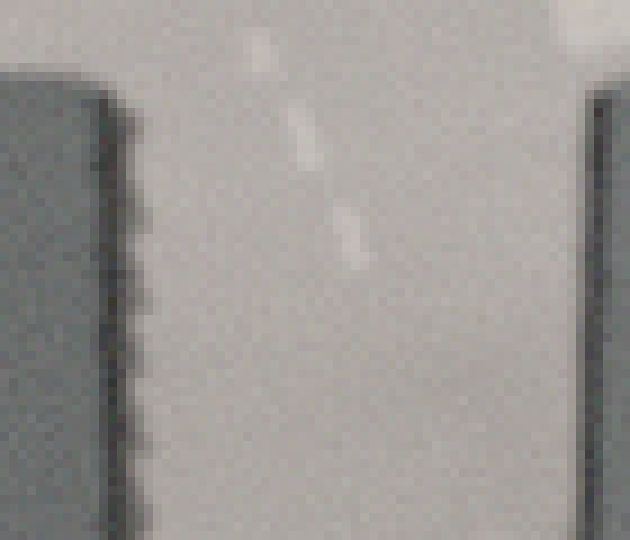

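```bash
python3 - <<'E'
from h import *
import pickle
o=pickle.load(open("v.pkl","rb"))
a=np.deg2rad(-15.2); d=np.array([np.cos(a),np.sin(a)]);n=np.array([-d[1],d[0]])
C=np.array([.531,.1775])
def rep(nm,k,z,pts):
    P=np.array([unproj(o[k][0],p,z)[:2]-C for p in pts]); print(nm,"along",(P@d*1e3).round(1),"across",(P@n*1e3).round(2))
# subpixel edges. pixel centre = integer
rep("v0 right foot",0,0,[(295.0,120),(295.8,140),(296.8,180),(297.2,200),(297.3,220)])
rep("v1 right foot",1,0,[(349.6,112),(349.3,120),(348.7,140),(348.2,160),(347.8,200)])
rep("v0 left foot(shadow amb)",0,0,[(346,112),(345.8,120),(345.8,140),(345.5,180),(345,200),(344.8,220)])
rep("v1 left foot(sh)",1,0,[(298.3,112),(299,120),(299.2,160),(299.2,200),(299.6,220),(299.9,240)])
rep("v0 right top",0,.025,[(292.7,120),(293.2,140),(294,180),(294.6,200)])
rep("v0 left top",0,.025,[(348.8,112),(348.8,120),(348.7,140),(347.5,180),(347.4,200)])
rep("v1 right top",1,.025,[(352.3,112),(352.1,120),(351.2,140),(350.9,160)])
rep("v1 left top",1,.025,[(295.3,112),(295.6,120),(295.7,140),(296,160)])
g=lambda x,y:(200+(x+.5)/2.9-.5,70+(y+.5)/2.9-.5)
for z in (.002,.004):
  rep(f"v0 flange {z}",0,z,[g(146,113),g(168,517),g(558,113),g(536,517)])
  rep(f"v1 flange {z}",1,z,[g(153,117),g(175,522),g(567,117),g(544,522)])
E
```

```text
v0 right foot along [-55.2 -37.9  -1.5  17.6  37.4] across [-22.85 -22.52 -22.38 -22.4  -22.71]
v1 right foot along [ 63.1  56.3  39.1  21.3 -16.1] across [-22.81 -22.7  -22.56 -22.49 -22.92]
v0 left foot(shadow amb) along [-62.  -55.2 -37.9  -1.5  17.6  37.4] across [21.98 21.94 22.29 22.76 22.67 22.87]
v1 left foot(sh) along [ 63.1  56.3  21.3 -16.1 -35.8 -56.2] across [21.92 21.44 21.95 22.68 22.68 22.78]
v0 right top along [-54.7 -39.   -6.1  11.2] across [-22.45 -22.42 -22.54 -22.43]
v0 left top along [-60.8 -54.7 -39.   -6.1  11.2] across [22.21 22.35 22.63 22.37 22.67]
v1 right top along [61.9 55.8 40.2 24.1] across [-22.72 -22.72 -22.38 -22.52]
v1 left top along [61.9 55.8 40.2 24.1] across [22.27 22.17 22.44 22.56]
v0 flange 0.002 along [-64.6  65.4 -64.7  65.4] across [-61.43 -61.86  61.74  62.06]
v1 flange 0.002 along [ 64.6 -65.5  64.6 -65.4] across [ 61.37  61.61 -61.98 -62.18]
v0 flange 0.004 along [-64.5  64.5 -64.6  64.5] across [-60.96 -61.38  61.28  61.59]
v1 flange 0.004 along [ 64.5 -64.6  64.5 -64.5] across [ 60.91  61.15 -61.5  -61.7 ]
```

Two views agree: the lane is about 45.0 mm wide, centred at (0.531, 0.1775) with yaw -15.2°, so the 44 mm gauge should fit with about 1 mm to spare. Now I'll locate the brown thick gauge.

```bash
python3 - <<'E'
from h import *
import pickle
p=telemetry.current_ee_pos()
r.move_l([p[0],p[1]-.0,.2],vel=.25)
r.move_to([.455,-.204,.2],down(np.pi/2)); r.hold(.2)
c,im=shot("wrist","g0"); pickle.dump((c,im),open("g0.pkl","wb"))
print(telemetry.current_t(), [(d["at"],d["score"]) for d in models.mark_of("gauge_thick","wrist")])
E
```

```text
10.0917 [([0.5363, -0.2007, -0.0025], 0.82), ([0.4322, -0.2056, 0.004], 0.71), ([0.4372, -0.3246, -0.0009], 0.6)]
```

View pics/g0.png

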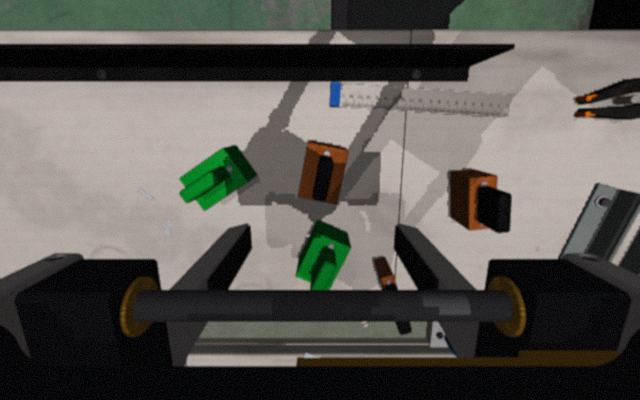

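```bash
python3 - <<'E'
from h import *
import pickle
c,im=pickle.load(open("g0.pkl","rb"))
cv2.imwrite("pics/g0c.png",cv2.resize(im[130:215,290:360,::-1],None,fx=7,fy=7,interpolation=cv2.INTER_CUBIC))
g=im.mean(2); hsv=im.astype(int)
dark=((im.max(2)<45)).astype(np.uint8); dark[:140]=0;dark[206:]=0;dark[:,:295]=0;dark[:,352:]=0
k,l,s,ce=cv2.connectedComponentsWithStats(dark); print(s,ce)
E
```

```text
[[     0      0    640    400 255311]
 [   328    145      2      1      2]
 [   338    147      1      1      1]
 [   312    156     22     46    681]
 [   340    185      1      1      1]
 [   339    187      1      1      1]
 [   338    189      1      1      1]
 [   338    191      1      1      1]
 [   336    201      1      1      1]] [[319.4914751  199.55690119]
 [328.5        145.        ]
 [338.         147.        ]
 [322.5051395  178.46989721]
 [340.         185.        ]
 [339.         187.        ]
 [338.         189.        ]
 [338.         191.        ]
 [336.         201.        ]]
```

View pics/g0c.png

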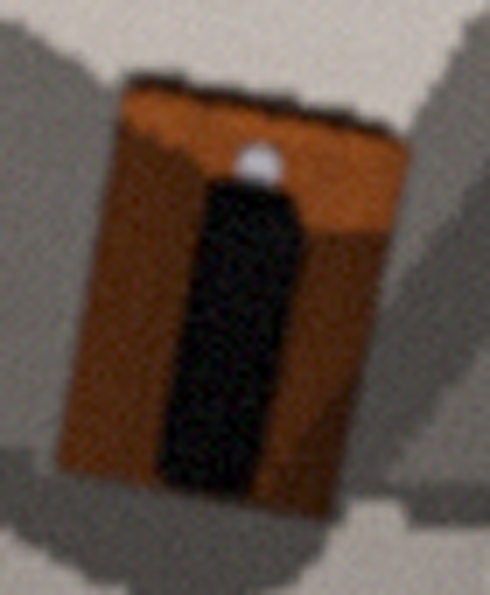

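```bash
python3 - <<'E'
from h import *
import pickle
c,im=pickle.load(open("g0.pkl","rb"))
f=lambda x,y:(290+(x+.5)/7-.5,130+(y+.5)/7-.5)
P=np.array([unproj(c,f(*p),.05)[:2] for p in ((122,95),(410,148),(335,517),(58,468))])
print(P.round(4),P.mean(0)); d1=P[3]-P[0];d2=P[2]-P[1];e=P[1]-P[0]
for v in (d1,d2,P[1]-P[0],P[2]-P[3]): print(np.linalg.norm(v),np.rad2deg(np.arctan2(v[1],v[0])))
G=np.array([unproj(c,f(*p),.089)[:2] for p in ((158,484),(250,494),(300,235),(206,195))]);print(G.round(4))
E
```

```text
[[ 0.4021 -0.219 ]
 [ 0.4099 -0.1765]
 [ 0.4664 -0.1869]
 [ 0.4586 -0.2296]] [ 0.43424051 -0.20300297]
0.057427924524582785 -10.60973687424106
0.05748663944483045 -10.412845685420807
0.043241401600766394 79.72157486276426
0.043438648188856066 79.64307187145826
[[ 0.4514 -0.2129]
 [ 0.4528 -0.2005]
 [ 0.4179 -0.194 ]
 [ 0.4128 -0.2063]]
```

```bash
python3 - <<'E'
from h import *
y=np.deg2rad(79.5)
gripper_to(.05)
r.move_to([.4345,-.203,.13],down(y))
r.move_l([.4345,-.203,.080],vel=.12,guard=15)
gripper_to(0.0,f_grip=35)
print(telemetry.current_opening(),telemetry.current_ee_pos(),telemetry.current_wrist_force())
r.move_l([.4345,-.203,.18],vel=.2)
print(telemetry.current_opening(),telemetry.current_wrist_force(),telemetry.current_t())
shot("wrist","h0"); shot("scene","h0s")
E
```

```text
0.013819635569818028 [ 0.43443983 -0.20297152  0.0799889 ] [-1.03147368 -0.56804179  0.40658036]
0.013947087728605756 [-0.24262655  0.18632145 -1.69694227] 13.225
```

View pics/h0.png

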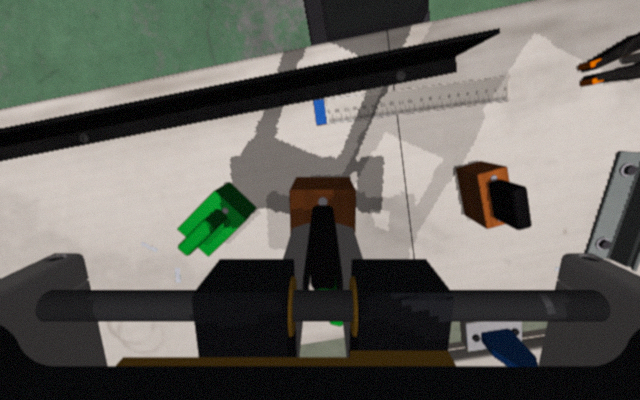

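View pics/h0s.png

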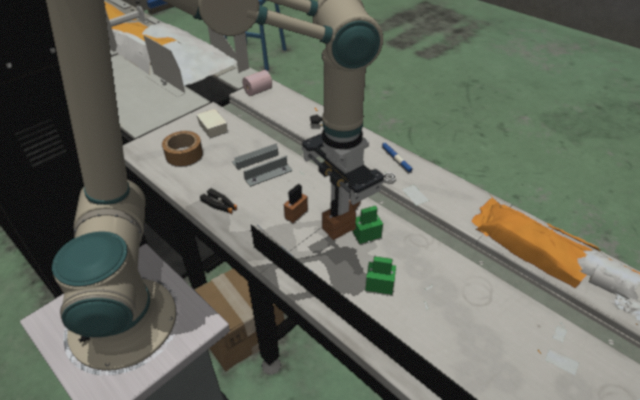

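```bash
python3 - <<'E'
from h import *
y=np.deg2rad(74.8); n=np.array([np.sin(np.deg2rad(15.2)),np.cos(np.deg2rad(15.2))])
C=np.array([.531,.1775])-0.00005*n
p=telemetry.current_ee_pos()
r.move_l([p[0],p[1],.22],vel=.25)
r.move_to([*C,.22],down(y))
r.move_l([*C,.125],vel=.15)
print(telemetry.current_wrist_force())
h=r.move_l([*C,.0803],vel=.03,guard=8)
print(h,telemetry.current_ee_pos(),telemetry.current_wrist_force(),telemetry.current_torque(),telemetry.current_t())
shot("wrist","i0");shot("scene","i0s")
E
```

```text
[ 2.26962795e-02  1.32252301e-03 -1.41577673e+00]
True [0.53009882 0.1770971  0.10394771] [-0.15003387 -0.47324246 -0.22196024] [0.02721134 0.05505246 0.00138866] 16.675
```

View pics/i0.png

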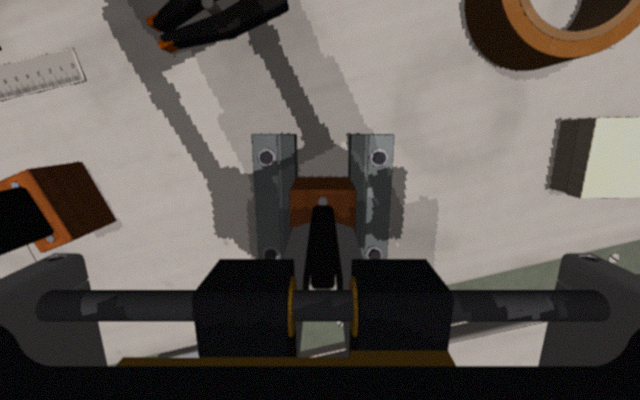

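It stopped just at the wall entry, with the underside at about 24 mm and the gauge pushed 0.6 mm towards the right rail. I'll do a short compliant search around there.

```bash
python3 - <<'E'
from h import *
a=np.deg2rad(-15.2); d=np.array([np.cos(a),np.sin(a)]);n=np.array([-d[1],d[0]]); C=np.array([.531,.1775])
def st(tag):
    p=np.array(telemetry.current_ee_pos()); f=np.array(telemetry.current_wrist_force()); t=np.array(telemetry.current_torque())
    print(tag,"across %.2f along %.2f z %.2f"%((p[:2]-C)@n*1e3,(p[:2]-C)@d*1e3,p[2]*1e3),"F d %.1f n %.1f z %.1f"%(f[:2]@d,f[:2]@n,f[2]),"Tz %.3f"%t[2])
st("now")
y=down(np.deg2rad(74.8))
r.move_l([*C,.108],rot=y,vel=.05); st("up")
for o in (-.0006,0.0006):
    P=C+o*n
    r.move_l([*P,.108],vel=.03); st("pre")
    h=r.move_l([*P,.0803],vel=.03,guard=12); st(("hit",h,o))
    if telemetry.current_ee_pos()[2]<.095: break
print(telemetry.current_t())
E
```

```text
now across -0.60 along -0.95 z 103.98 F d -0.7 n -0.3 z -0.9 Tz 0.006
up across 0.15 along 0.24 z 108.28 F d -0.4 n 0.5 z -1.0 Tz -0.011
pre across -0.66 along -0.07 z 107.96 F d 0.8 n -0.2 z -0.9 Tz 0.042
('hit', False, -0.0006) across -0.50 along 0.18 z 80.41 F d 0.4 n 0.6 z -1.4 Tz -0.010
18.35
```

```bash
python3 - <<'E'
from h import *
p=np.array(telemetry.current_ee_pos())
print(r.move_l([p[0],p[1],.0795],vel=.02,guard=4),telemetry.current_ee_pos(),telemetry.current_wrist_force())
gripper_to(.034); r.hold(.2)
p=np.array(telemetry.current_ee_pos())
r.move_l([p[0],p[1],.17],vel=.15); print(telemetry.current_wrist_force())
shot("wrist","j0"); r.move_to([.40,.0,.3],down(np.deg2rad(74.8)));shot("scene","j0s"); shot("top","j0t");print(telemetry.current_t())
for t in ("gauge_thin","gauge_middle","gauge_thick"):
    for cam in("top","scene"): print(t,cam,[(d["at"],d["score"]) for d in models.mark_of(t,cam)])
i=cv2.imread("pics/j0s.png")[120:320,200:440]; cv2.imwrite("pics/j0sc.png",cv2.resize(i,None,fx=3,fy=3,interpolation=cv2.INTER_CUBIC))
E
```

```text
False [0.53122078 0.17696799 0.0799408 ] [-1.6115945  -1.06166979  2.0509589 ]
[-0.14958331  0.65783643  0.38878095]
21.2333
gauge_thin top [([0.582, -0.1261, -0.0031], 0.67)]
gauge_thin scene [([0.582, -0.1221, -0.0018], 0.56)]
gauge_middle top []
gauge_middle scene []
gauge_thick top [([0.533, -0.2047, 0.0024], 0.88), ([0.4413, -0.3206, -0.0007], 0.78)]
gauge_thick scene [([0.5344, 0.175, 0.001], 0.96), ([0.537, -0.21, -0.0019], 0.84), ([0.4413, -0.3205, 0.001], 0.83)]
```

View pics/j0.png

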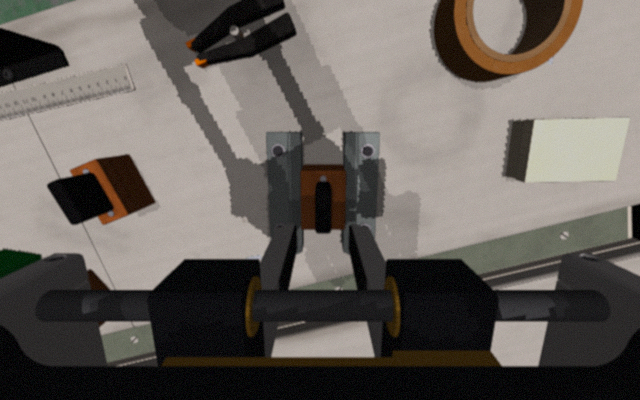

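View pics/j0sc.png

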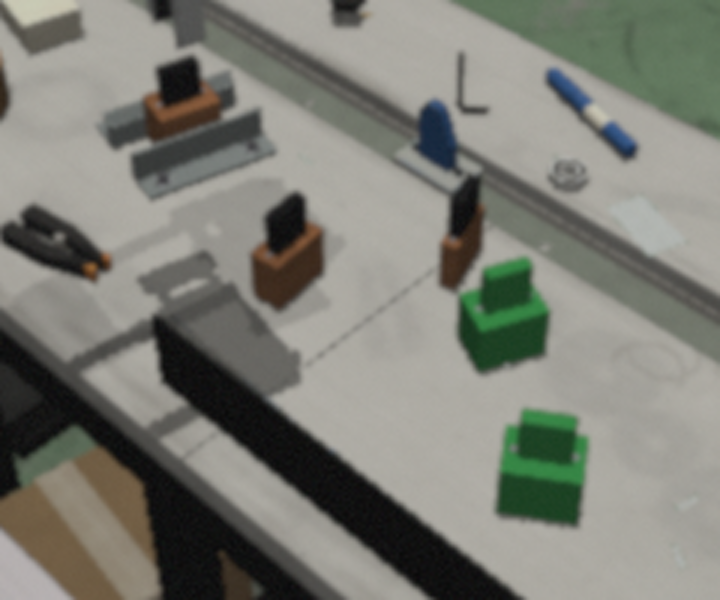

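The scene picture shows the thick gauge upright between the rails, near crop pixel (180,100). The middle gauge at (288,255) and the thin one at (463,235) are standing untouched, and both greens are where they were.

```bash
python3 - <<'E'
from h import *
r.sign_off(); print(telemetry.current_t())
E
```

```text
the job is handed in; nothing more can be done
the job is handed in; nothing more can be done
```

The thickest gauge (44 mm) fits. It now stands upright in the lane, lengthwise and about midway along the rails, released, and I've handed the job in.

- **Lane width:** I measured about 45 mm from two wrist-camera views taken half a turn apart. A rougher first look gave 44.5 mm.
- **Insertion:** The first descent stopped on contact just where the upright walls begin. I shifted the gauge 0.6 mm towards the right rail, and it then went down to the worktop without further contact.
- **Last checks:** The wrist and scene pictures show the gauge seated upright and the gripper clear of it. The scene-camera network placed its origin within 4 mm of where I released it. The middle and thin gauges and both green look-alikes were never touched and still stand.
- **Disagreements:** In those last pictures the top-camera network did not report the gauge in the lane, and neither camera's network reported the middle gauge. The scene picture shows both standing.
- **Time:** The job took about 22 s of the 48 s allowed.

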